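# Used glue bottle into the flap-top waste box

## Robot

A 7-joint arm with a two-finger parallel gripper is mounted at the origin on a cart in front of the work surface, level with it; the furniture and walls round the work are solid. World frame = base frame: x ahead of the robot, y to its left, z up, the work surface at z = 0. Lengths are in mm, angles in rad, forces in N, time in s.
With the tool pointing down it reaches from about 350 to 900 mm from the base axis. Payload 8.1 kg.
Tool frame: the origin (TCP) lies on the centre line of the jaws, within the pads' length; the fingertips stand 14 mm ahead of it and the grasp point (between the pads) lies 5 mm behind it; z points along the fingers, y is the line along which they close (so a half turn about z gives the same grasp; the last joint's range is limited). The gripper opens to 92 mm and grips with 3 to 60 N. Pads are 19 mm wide; open, the fingers measure 130 mm over their backs; the gripper's body (75 mm by 190 mm) begins 47 mm behind the grasp point.
Start: joints at [-1.256, 0.434, 0.025, 1.573, -0.012, 1.134, -0.075], TCP at [253.622, 571.242, 240.742] pointing down, gripper open.
Joint ranges: [-2.62, 2.62], [-0.44, 2.09], [-1.27, 1.32], [0.08, 2.57], [-1.32, 4.46], [0.12, 2], [-2.74, 2.74]. Speed limits (rad/s): [2.22, 2.22, 3.01, 3.01, 3.14, 3.14, 3.14].

## Interface

Orientations are given as a unit quaternion [x, y, z, w].
In Python, from station import manip, claw, readout, grab_frame gives the robot as it stands. Calls block until the motion is done:
- manip.move_to(position, orientation): joint-space move of the TCP to a pose.
- manip.move_l(position, rotation=None, max_speed=150, f_stop=None): straight line of the TCP; rotation=None keeps the orientation; max_speed is the mean speed in mm/s. With f_stop (N) it stops when the force on the tool has changed by that much, and returns True; else False.
- manip.goto_joints(angles): joint-space move.
- claw.command_gripper(opening, newtons=None): finger opening in mm; newtons is the grip in N (None keeps the last); returns when the fingers have stopped.
- manip.sleep(seconds).
- manip.inverse_kinematics(position, orientation): joint angles nearest the present ones, or None.
- readout.observe(): the state.
- grab_frame(name): name is "scene" or "top"; returns a dict with "color" (400x640x3 uint8, red, green, blue), "depth" (400x640 float32, mm along the optical axis (not along the pixel's ray), 0 where there is no reading), "camera_matrix" (3x3 intrinsics, pixels), "R" (3x3) and "t" (3): a world point X has camera coordinates R X + t. Camera axes: x right, y down, z forward; pixel columns grow to the right and rows downward; lengths in mm; the calibration is good to about 2 mm. A picture is of the moment at which its call begins.
A pose or a line that the arm cannot do raises manip.Unreachable and nothing moves.
- manip.sign_off(): hands the job in; it is judged then, once.
The state is a dict: "clock": time; "qpos": joint angles; "joint_vel": joint speeds; "joint_efforts": joint torques, N m; "eef_pos": TCP position; "orientation": TCP orientation; "ft_force": force on the tool from outside, world axes, zero at the start; "torque": the same for the moment, N m; "opening": finger opening in mm; "gripper_force": force on a finger pad.
Only numpy, scipy, OpenCV 4.12 (cv2) and the standard library are available. Lean on these libraries where they do the work, as an engineer would, in place of code of your own. Each camera call takes 0.05 s, during which the arm holds its last target. There are 200 camera calls.

## Task

Throw away the used glue bottle, the tall slim white one: holding it upright, push it foot first down through the sprung flap in the top of the grey sheet-metal waste box, then let go so that it drops inside and the flap snaps shut behind it. Leave the short dark flux jar where it stands.

Things in the scene. Friction and masses are not known exactly. Their poses are not given: they have to be found in the camera images.
- bottle_middle (a point): Middle of the used glue bottle, on its axis, 43.5 mm above its foot; z runs from foot to cap. It stands upright on the worktop: round white body 32 mm across and 70 mm high, then a round screw cap 24 mm across up to 87 mm; about 0.12 kg, rigid; the same all round.
- mouth (a point): Centre of the mouth in the top face of the fixed grey sheet-metal waste box (140 x 160 x 175 mm high, this frame's x, y, z up; inside 132 x 152 mm, floor 168 mm below this point). The mouth is 62 mm along x and 110 mm along y, so fingers on either side of the bottle along y fit in too. An aluminium flap 2 mm below the top shuts it, hinged along the long edge at +x, swinging down into the box.
- flap (a joint): Flap angle, rad: 0 shut (level), grows as its free edge at -x swings down into the box, stop 1.45. A light spring shuts it (0.02 N m shut, 0.04 open; no latch): the bottle's foot pressed on its middle opens it with under 3 N. With the upright bottle's foot 45 to 60 mm below the mouth it stands about 1.2 rad open and leans on the bottle, which drops in when released.
- jar_middle (a point): Middle of the flux jar, a bystander to leave alone: short dark round jar, 36 mm across, 52 mm high, standing on the worktop; this point is on its axis 26 mm above its foot. A wire reel (54 mm across, 36 mm high) stands near too. Bottle, jar and reel swap places from start to start, their centres 75 mm or more apart.
Things that resemble listed ones, but are neither listed nor needed, are in the scene too. Leave any blue, orange or purple look-alike of the part that bears bottle_middle alone.

How it is judged:
By the outcome, as a careful person would: the job done as asked, in the order asked, and still so for the second after the job is handed in, with the robot touching nothing.
It also fails if it takes over 48 s, if anything falls off the work surface, if the arm or the gripper's body presses on something with over 40 N, if the wrist force passes 120 N, or if a joint passes its speed limit or range.

## Working session

There is one attempt and no reset: what is moved stays moved. The work goes in short steps, each a Python script; the robot and the scene stay as the last script left them, time stands still between calls to the robot, and variables do not carry over. Pictures are saved under pics/ and viewed, at most 10 in all, crops included, and the job is handed in when it is done.

```bash
mkdir -p pics
cat > h.py <<'E'
import numpy as np, cv2
from station import manip, claw, readout, grab_frame
def cloud(f):
    K,R,t,d=np.array(f["camera_matrix"]),np.array(f["R"]),np.array(f["t"]),f["depth"]
    v,u=np.mgrid[:d.shape[0],:d.shape[1]]
    c=np.stack([(u-K[0,2])/K[0,0]*d,(v-K[1,2])/K[1,1]*d,d],-1)
    P=(c-t)@R
    P[d<=0]=np.nan
    return P
def save(f,n): cv2.imwrite(f"pics/{n}.png",f["color"][...,::-1])
E
python3 - <<'E'
from h import *
for n in("scene","top"):
    f=grab_frame(n); save(f,n+"0"); P=cloud(f); print(n,-np.array(f["R"]).T@f["t"],np.isnan(P[...,0]).mean())
    np.savez(f"pics/{n}0.npz",P=P,c=f["color"])
o=readout.observe();print(o["clock"],o["orientation"],o["opening"],o["ft_force"])
E
```

```text
scene [  80.75636922 -454.43722116  658.61119278] 0.0041171875
top [ 356.496267     44.0889648  1048.81853973] 0.0040625
0.1 [ 2.07400120e-01  9.78255934e-01 -7.14118413e-04 -8.89170594e-05] 91.78449601661038 [-0.88950735  0.33704058  0.76663938]
```

View pics/scene0.png

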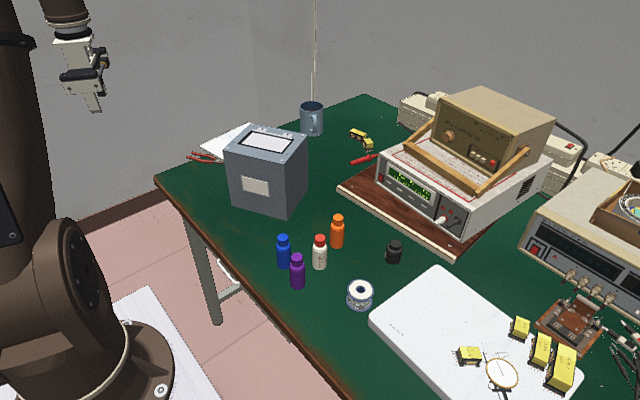

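View pics/top0.png

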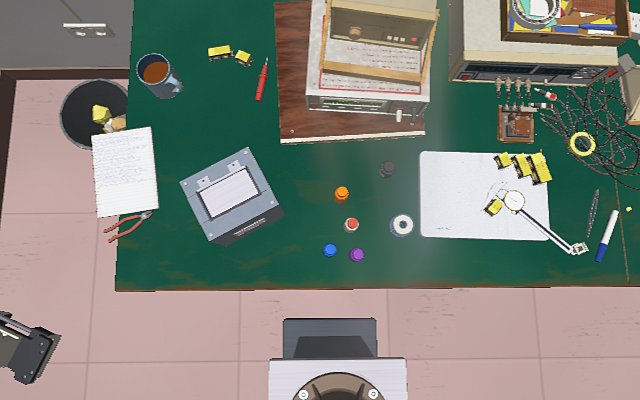

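Scene: the white bottle with a red cap is at (319,252), or (352,225) in top. The coloured look-alikes in top are orange (342,193), blue (330,250) and purple (357,255); the reel is at (402,225) and the dark jar at (387,170). The white one fits the description. The box mouth is near (229,193) in top.

Run:
```python
from h import *
S=np.load("pics/scene0.npz");T=np.load("pics/top0.npz")
a=cv2.resize(T["c"][140:265,175:415],None,fx=3.2,fy=3.2,interpolation=cv2.INTER_CUBIC)
b=cv2.resize(S["c"][120:300,220:420],None,fx=1.1,fy=1.1)
cv2.imwrite("pics/crop1.png",a[...,::-1])
cv2.imwrite("pics/crop2.png",cv2.resize(S["c"][115:275,215:415],None,fx=3.5,fy=3.5)[...,::-1])
for nm,D in(("top",T),("scene",S)):
    P=D["P"];z=P[...,2];x=P[...,0];y=P[...,1]
    # box top
    if nm=="top":
        m=(z>165)&(z<185)&(np.hypot(x,y)>0);m[:, :170]=0;m[:,290:]=0;m[:140]=0;m[250:]=0
        q=P[m];r=cv2.minAreaRect(q[:,:2].astype(np.float32));print("box",r,cv2.boxPoints(r),np.median(q[:,2]))
        objs={"white":(352,225),"orange":(342,193),"blue":(330,250),"purple":(357,255),"reel":(402,225),"jar":(387,170)}
        for k,(u,v) in objs.items():
            w=np.zeros_like(m);w[v-16:v+17,u-16:u+17]=1
            zz=np.where(w,z,0);zt=np.nanpercentile(P[v-4:v+5,u-4:u+5,2],70)
            mm=w&(z>zt-6)&(z<zt+6);n,l=cv2.connectedComponents(mm.astype(np.uint8))
            q=P[mm];c,rad=cv2.minEnclosingCircle(q[:,:2].astype(np.float32));print(k,c,rad,zt,len(q))
        # light flap region
        hsv=cv2.cvtColor(D["c"],cv2.COLOR_RGB2GRAY)
        mm=m&(hsv>205);n,l,st,_=cv2.connectedComponentsWithStats(mm.astype(np.uint8))
        k=1+st[1:,4].argmax();q=P[l==k];r=cv2.minAreaRect(q[:,:2].astype(np.float32));print("flap",r,q[:,2].mean(),st[k])
    else:
        for k,(u,v) in {"white":(319,240),"jar":(394,243)}.items():
            print(k,P[v,u],z[v-10:v+10,u].round())
```

```text
box ((513.533447265625, 223.28109741210938), (141.27294921875, 159.88282775878906), 27.883432388305664) [[413.71127 260.90652]
 [488.48434 119.58595]
 [613.3556  185.65567]
 [538.5825  326.97626]] 174.51941238960094
white (458.5661926269531, -38.53851318359375) 11.27756118774414 87.45131480349231 80
orange (531.1583862304688, -16.311702728271484) 11.580265998840332 87.95613312983552 81
blue (400.3471984863281, 12.876347541809082) 11.794867515563965 88.12318457375846 84
purple (388.54888916015625, -48.30754852294922) 11.537104606628418 87.89395229629717 87
reel (458.16864013671875, -161.25967407226562) 27.022111892700195 37.42778377192903 377
jar (595.751220703125, -130.75379943847656) 13.159560203552246 50.9127764114487 98
flap ((514.5403442382812, 223.75025939941406), (59.72951126098633, 104.75849914550781), 28.009408950805664) 172.96574798132508 [ 201  170   57   47 1415]
white [453.1251352  -40.70262914  89.99213184] [ 0.  3.  2.  4. 89. 89. 90. 88. 90. 89. 90. 89. 86. 84. 78. 78. 74. 70.
 69. 67.]
jar [ 596.67308464 -125.26291371   52.68586812] [ 2.  2.  3.  0.  2.  2.  1. 52. 51. 52. 53. 53. 53. 54. 54. 52. 47. 44.
 42. 41.]
```

View pics/crop1.png

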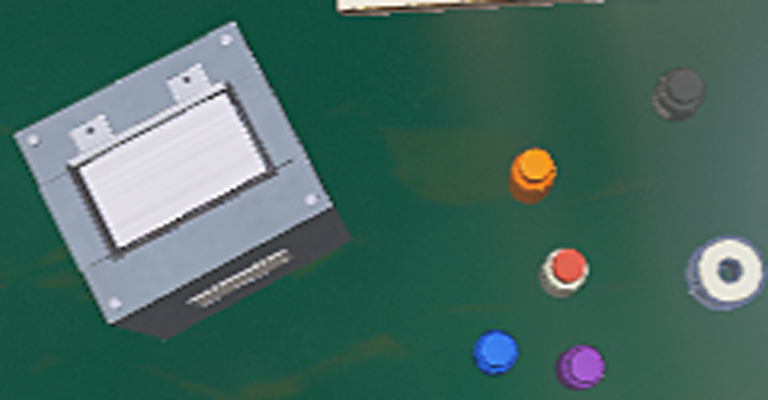

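View pics/crop2.png

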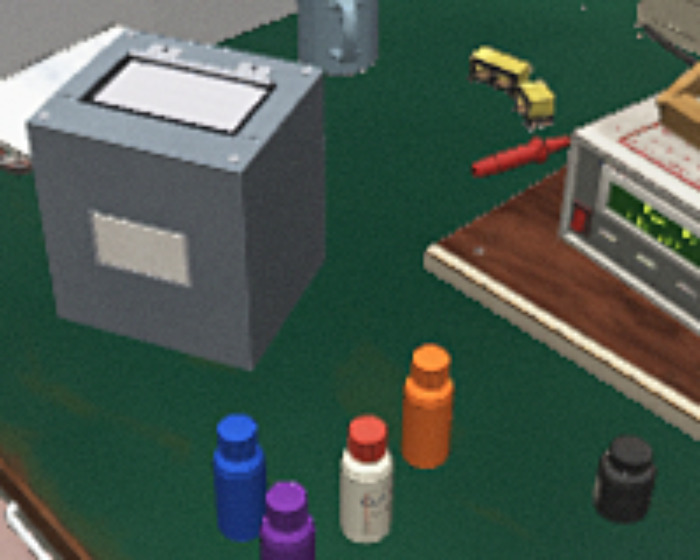

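Crop: white body with red cap at crop1 (568,268), the only white bottle. The measurements fit: cap top at z=87 with radius 11, box 141x160 with its top at 174.5, and flap 60x105. The hinge lugs are on the far side, so box +x points at 27.9°. I'll grasp with the jaws closing along 78°, which is clear of all neighbours.

```bash
cat >> h.py <<'E'
def q(deg):  # tool down, closing line at deg
    a=np.radians((deg+90)/2); return [np.cos(a),np.sin(a),0,0]
B=np.array([458.5,-38.5]); M=np.array([514.0,223.5])
def st():
    o=readout.observe(); print(round(o["clock"],2),np.round(o["eef_pos"],1),"open",round(o["opening"],1),"gf",np.round(o["gripper_force"],1),"ft",np.round(o["ft_force"],1))
E
python3 - <<'E'
from h import *
print(manip.inverse_kinematics([*B,50],q(78)),manip.inverse_kinematics([*M,180],q(117.9)))
manip.move_to([*B,300],q(78));st()
claw.command_gripper(60,20)
manip.move_l([*B,140],max_speed=200);st()
print(manip.move_l([*B,50],max_speed=80,f_stop=6));st()
f=grab_frame("scene");cv2.imwrite("pics/g1.png",cv2.resize(f["color"][130:300,220:420],None,fx=3,fy=3)[...,::-1])
E
```

```text
[-0.24802583  0.45538461  0.28134702  2.18242714 -0.2429627   0.53237053
  1.57768382] [-0.48939197  0.39067508 -0.02161581  1.80783513  0.01016891  0.94318928
  1.54239225]
2.4 [458.7 -37.6 299.9] open 92.0 gf 0.0 ft [0.5 0.  0.9]
4.07 [459.1 -38.7 140.7] open 60.2 gf 0.0 ft [ 0.2 -1.   0.5]
False
5.34 [458.8 -38.5  50.4] open 60.0 gf 0.0 ft [-0.2  0.2  0.5]
```

View pics/g1.png

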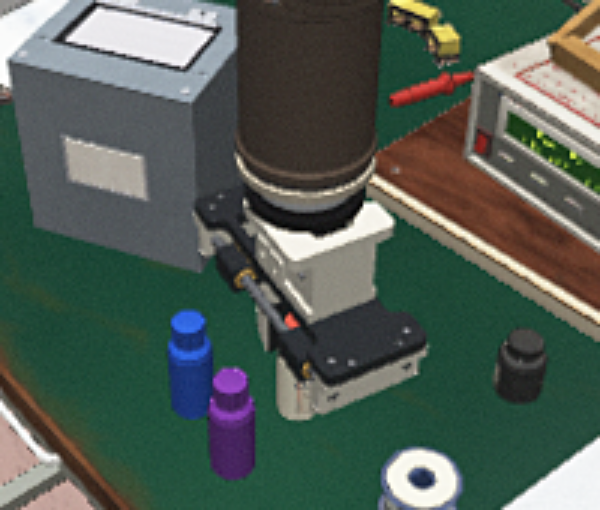

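The gripper is around the bottle, whose foot is at crop (295,395), and the neighbours are untouched. I'll close, lift and carry it over the mouth.

Run:
```python
from h import *
claw.command_gripper(20,25);st()
manip.move_l([*B,275],max_speed=150);st()
manip.move_l([*M,275],rotation=q(117.9),max_speed=120);st()
f=grab_frame("scene");c=f["color"][40:240,190:400];cv2.imwrite("pics/g2.png",cv2.resize(c,None,fx=2.9,fy=2.9)[...,::-1])
```

```text
5.96 [458.6 -38.4  50.1] open 31.5 gf 24.9 ft [-0.5  0.7  1.7]
7.61 [458.  -38.5 274.3] open 31.3 gf 24.9 ft [-0.2  0.2 -1.4]
9.99 [514.  223.  275.1] open 31.6 gf 24.9 ft [ 0.7  0.9 -1. ]
```

View pics/g2.png

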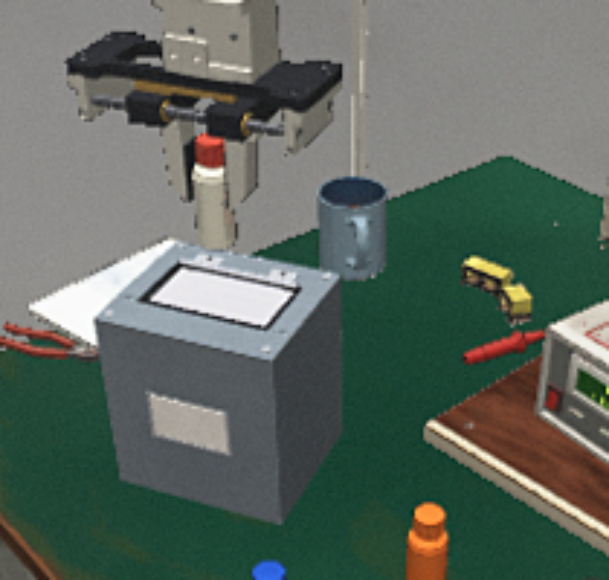

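The bottle is held upright above the flap, with its foot at (215,245). Now I'll push it in until the foot is 56 mm below the mouth.

Run:
```python
from h import *
print(manip.move_l([*M,230],max_speed=100,f_stop=15));st()
s=manip.move_l([*M,169],max_speed=40,f_stop=15);print(s);st()
f=grab_frame("scene");c=f["color"][40:240,190:400];cv2.imwrite("pics/g3.png",cv2.resize(c,None,fx=2.9,fy=2.9)[...,::-1])
```

```text
False
10.64 [514.2 223.5 230.3] open 31.4 gf 24.9 ft [ 0.4 -0.2 -0.6]
False
12.32 [514.  223.5 169.1] open 31.2 gf 24.9 ft [-1.5  0.1 -0.5]
```

View pics/g3.png

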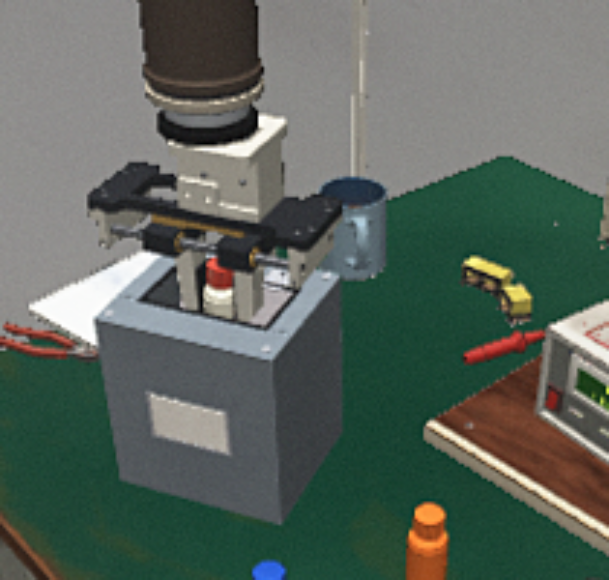

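The flap is open and the bottle is in the mouth, its cap at (220,275). I'll release to 56 mm, which keeps the finger backs within 94 mm, then retreat.

Run:
```python
from h import *
claw.command_gripper(56);manip.sleep(0.6);st()
print(manip.move_l([*M,300],max_speed=80,f_stop=15));st()
manip.move_to([330,480,320],q(90));manip.sleep(0.5);st()
f=grab_frame("top");P=cloud(f);save(f,"top1")
m=np.hypot(P[...,0]-M[0],P[...,1]-M[1])<25;print("flap z",np.nanmedian(P[...,2][m]),np.nanmin(P[...,2][m]))
a=cv2.resize(f["color"][130:270,165:415],None,fx=3,fy=3);cv2.imwrite("pics/end.png",a[...,::-1])
```

```text
13.59 [514.  223.5 169. ] open 55.8 gf 0.5 ft [-0.9 -0.4  0.2]
False
15.38 [513.8 223.4 299.5] open 56.0 gf 0.0 ft [0.1 0.  0.2]
17.09 [330.1 479.9 320. ] open 56.1 gf 0.0 ft [-0.1  0.1 -0.5]
flap z 172.9034627743775 5.239606941165251
```

View pics/end.png

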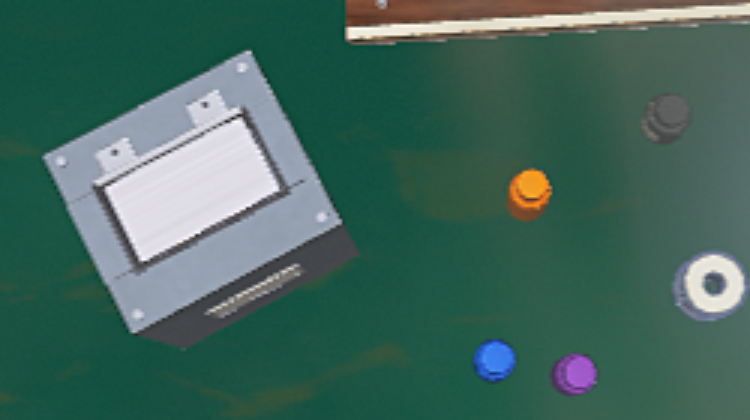

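The flap is shut at (195,190), z=172.9 as before the drop. The bottle is gone from the bench, and the jar (665,118), reel and coloured bottles are where they were.

```bash
python3 -c "
from h import *
print(manip.sign_off())"
```

```text
the job is handed in; nothing more can be done
None
```

The white glue bottle was pushed through the flap and released into the waste box, the flap is shut again, the flux jar was left where it stood, and the job is handed in at about 17 s on the robot's clock.

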